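# Fit the window of the viewing port

## Task

Refit the viewing port of the photometer on the bench: set the loose thick glass window flat into the round recess on top of the port without dropping it from a height, then put the twelve-sided retaining ring over it and screw the ring down clockwise until it holds the window snugly. Let go, and leave the other things on the bench where they are.

Things in the scene. Friction and masses are not known exactly. Their poses are not given: they have to be found in the camera images.
- port: photometer with viewing port, fixed: white housing 150 (x) x 120 (y) x 44 mm high, keypad at its -x side. On it stands the upright steel port, a round boss 40 mm in diameter, rim 78 mm above the bench. Origin on the bench under the port's centre; the port's axis is the body's z axis.
- seat (a point): centre of the floor of the round recess in the port's top, where the window's underside comes to rest: 72 mm above the bench. The recess is 35 mm in diameter, 6 mm deep, with a chamfer (39 mm wide at the rim, 3 mm high)
- gap (a point): at rim height over one of the three 30-degree gaps in the coarse right-hand three-start thread outside the port (48 mm over crests). Gaps are centred at 0, 120, 240 degrees from the port's x axis; this is the one at 0, 22.5 mm off the axis. The ring's pins go straight down the gaps (within 8 degrees of centre), then run under the threads as the ring turns clockwise (seen from above)
- window: green-tinted glass window: plain disc 32 mm in diameter, 14 mm thick, about 30 g, lying flat on the bench; origin at the centre of its underside, z up. The smaller glass disc is not it. In the recess it stands 8 mm proud of the rim
- ring: retaining ring: aluminium, twelve-sided, 58 mm across flats, 28 mm high, about 60 g, lying right way up on the bench (flange up); origin at the centre of its underside, z up. Flats face 0, 30, 60, ... degrees from its x axis. Skirt inside diameter 50 mm. In the gaps over the window its origin first rests about 13 mm below the port's rim
- pin (a point): inner end of one of three pins inside the skirt, 5 mm in diameter, pointing inwards, 4 mm above the ring's underside, ends 21 mm from its axis, at 0 (this one), 120 and 240 degrees from the ring's x axis; a small dark dot on the flange is over each
- flange (a point): centre of the underside of the ring's flange (4 mm thick, hole 26 mm), 24 mm above the ring's origin; it presses on the window. Turned clockwise from the gaps the ring sinks 4.6 mm per radian, meets the window after 65 to 70 degrees (origin 16 mm below the rim) and is snug 5 to 10 degrees later, when the moment passes 0.3 N m; it stays tight when let go. Stop at 94 degrees
- spacer: bystander: plain steel ring 44 mm in diameter, 10 mm high, no flange; origin under its centre
- small_window: bystander: small glass disc 22 mm in diameter, 8 mm thick; origin under its centre
- beaker: bystander: glass beaker 72 mm in diameter, 95 mm high; origin under its centre
- amber_bottle: bystander: amber bottle 64 mm in diameter, 130 mm high; origin under its centre
- vial: bystander: small glass vial 24 mm in diameter, 45 mm high; origin under its centre
- sample_jar: bystander: white jar with a cap, 48 mm in diameter, 55 mm high; origin under its centre
- spatula: bystander: steel spatula 160 mm long lying on the bench; origin under it
There are look-alikes about, which are no part of the job. Of the things that look like the ring, take the one that is farthest to the robot's left at the start.

How it is judged:
By the outcome, as a careful person would: the job done as asked, in the order asked, and still so for the second after the job is handed in, with the robot touching nothing.
It also fails if it takes over 64 s, if anything falls off the work surface, if the arm or the gripper's body presses on something with over 40 N, if the wrist force passes 120 N, or if a joint passes its speed limit or range.

## Robot

A 6-joint arm with a two-finger parallel gripper is mounted at the origin on the work surface. World frame = base frame: x ahead of the robot, y to its left, z up, the work surface at z = 0. Lengths are in mm, angles in rad, forces in N, time in s.
With the tool pointing down it reaches from about 275 to 1000 mm from the base axis. Payload 8.4 kg.
Tool frame: the origin (TCP) lies between the finger pads; the fingertips stand r.finger_overhang ahead of it and the grasp point (between the pads) is the TCP (r.finger_overhang is the distance from the TCP to the fingertips, in mm); z points along the fingers, y is the line along which they close (so a half turn about z gives the same grasp; the last joint's range is limited). The gripper opens to 85 mm and grips with 20 to 120 N. Pads are 22 mm wide; open, the fingers measure 114 mm over their backs; the gripper's body (76 mm by 85 mm) begins 54 mm behind the grasp point. The pads swing forward as they close: fully open they stand 13 mm farther back than shut.
Start: joints at [-1.235, 0.353, 1.633, -0, 1.155, -0.002], TCP at [207.131, -589.682, 250.281] pointing down, gripper open.
Joint ranges: [-2.63, 2.63], [-0.92, 2.1], [0.06, 2.66], [-1.3, 4.44], [0, 2.69], [-3.02, 3.02]. Speed limits (rad/s): [2.22, 2.22, 2.79, 3.14, 3.14, 3.14].

## Interface

Orientations are given as [roll, pitch, yaw] about the fixed x, y, z axes, in that order (R = Rz(yaw) Ry(pitch) Rx(roll)).
In Python, from rig import r, cams, sign_off gives the robot as it stands.
- The arm moves only by the shell command python3 -m crank 'ROWS' [FORCE]. ROWS is JSON, a list of rows, each a list of 7 numbers: the shift along the tool's x, y, z in m, then the turn, a rotation vector about the tool's x, y, z in rad, then the closure, from 0 (fully open) to 1 (shut). In form: [[dx, dy, dz, ax, ay, az, gripper], ...]. A call has 1 to 5 rows; each row is the pose to reach, as a shift and turn from the pose commanded when the call began, along the tool's axes at that moment; what a row does not reach only later rows make up. A row lasts 1/10 s, in which the tool goes at most 50 mm and 8.59 degrees, less where a joint would pass 70% of its speed; a pose out of reach is approached as far as the arm can. A call with a gripper value outside its range is refused whole. The fingers move at their own pace and stop on an object; FORCE is the grip in N (left out, the last holds). Time passes only in rows, so rows that repeat a pose let the fingers close. It gives the time, the measured TCP pose, the force, the opening and the grip force at its end, in the units of the state.
- r.sense(): the state, without advancing time (a new reading comes with each control period).
- cams.grab_frame(name): name is "scene" or "top" or "wrist"; returns a dict with "image" (420x560x3 uint8, red, green, blue), "fx", "fy", "cx", "cy" (pixels), "position" and "orientation" of the camera in the world. Camera axes: x right, y down, z forward; pixel columns grow to the right and rows downward; lengths in mm; the calibration is good to about 2 mm. A picture is of the moment at which its call begins. There is no depth.
- sign_off(): hands the job in; it is judged then, once.
The state is a dict: "clock": time; "qpos": joint angles; "qvel": joint speeds; "joint_efforts": joint torques, N m; "eef_pos": TCP position; "tcp_rot": TCP orientation; "contact_force": force on the tool from outside, world axes, zero at the start; "wrist_torque": the same for the moment, N m; "opening": opening from 0.0 (shut) to 1.0 (fully open); "grasp_force": force on a finger pad.
Only numpy, scipy, OpenCV 4.12 (cv2) and the standard library are available. Lean on these libraries where they do the work, as an engineer would, in place of code of your own. Each camera call takes 0.05 s, during which the arm holds its last target. There are 200 camera calls.

## Working session

There is one attempt and no reset: what is moved stays moved. The work goes in short steps, Python scripts to look and compute and a shell command to move; the robot and the scene stay as the last step left them, time stands still between calls to the robot, and variables do not carry over. Pictures are saved under pics/ and viewed, at most 10 in all, crops included, and the job is handed in when it is done.

```bash
mkdir -p pics; ls; python3 - <<'E'
from rig import r,cams
import cv2,numpy as np
print(r.sense(), r.finger_overhang)
for n in ("top","scene"):
    f=cams.grab_frame(n); cv2.imwrite(f"pics/{n}0.png",f["image"][:,:,::-1]); print(n,{k:v for k,v in f.items() if k!="image"})
a=cv2.imread("pics/top0.png"); 
E
```

```text
pics
{'clock': 0.0, 'qpos': array([-1.23538978e+00,  3.53655000e-01,  1.63413909e+00,  4.48715448e-05,
        1.15518621e+00, -2.38673123e-03]), 'qvel': array([-0.0008865 , -0.00097752,  0.00034915, -0.00173746, -0.00026272,
        0.0015619 ]), 'joint_efforts': array([ 1.19443266e-03, -6.05257344e+01, -3.42069054e+01,  2.57317306e-04,
        9.43464314e-03,  1.26766889e-05]), 'eef_pos': array([ 207.00142766, -589.24955636,  249.55525734]), 'tcp_rot': array([-3.14020511e+00, -4.43382805e-05,  3.37775099e-01]), 'contact_force': array([-0.44594828,  0.42655238,  0.45435149]), 'wrist_torque': array([-0.0238467 , -0.00727407,  0.00936922]), 'grasp_force': 0.0, 'opening': 0.998578414731281} 19.0
top {'fx': 511.96626953916285, 'fy': 511.96626953916285, 'cx': 275.6435539897768, 'cy': 217.26219611001338, 'position': array([3.91094087e+02, 3.17050701e-01, 1.30170125e+03]), 'orientation': array([-3.04201414, -0.011747  , -1.57810435])}
scene {'fx': 465.4868841788135, 'fy': 465.4868841788135, 'cx': 280.9455838983058, 'cy': 214.00909533891098, 'position': array([1067.2622561 , -852.48710162,  780.76745545]), 'orientation': array([-2.16770894,  0.01238601,  0.56308461])}
```

View pics/top0.png

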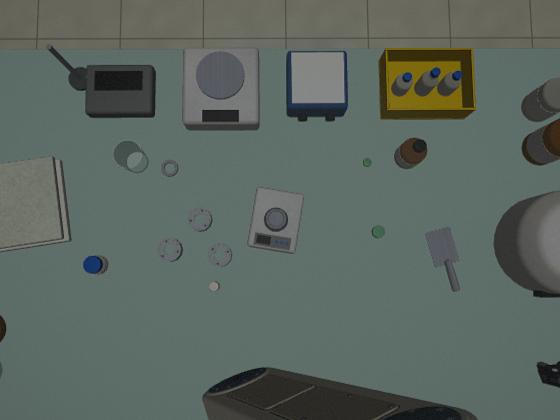

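View pics/scene0.png

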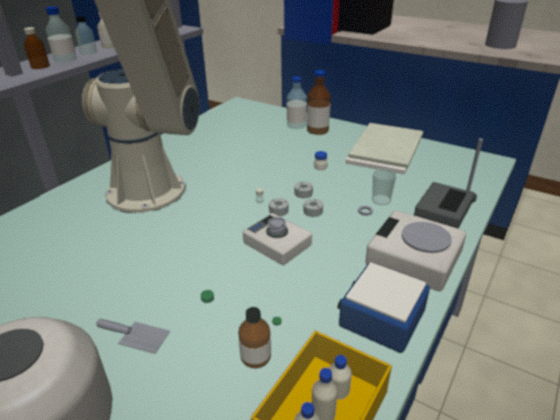

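The top view has +x up and +y left. The ring look-alikes are at (170,250), (200,219) and (220,254). (170,250) is farthest left. The thin one at (170,168) has no flange, so it is the spacer. The large green disc at (378,232) is the window and (367,162) is the small one. The port is at (276,218). Next I'll measure these and confirm with an enlarged crop.

```bash
cat > h.py <<'E'
import numpy as np,cv2
from scipy.spatial.transform import Rotation as R
def ray(f,u,v):
    d=R.from_euler("xyz",f["orientation"]).apply([(u-f["cx"])/f["fx"],(v-f["cy"])/f["fy"],1.0]); return np.array(f["position"]),d
def onplane(f,u,v,z):
    p,d=ray(f,u,v); return p+d*(z-p[2])/d[2]
def proj(f,P):
    c=R.from_euler("xyz",f["orientation"]).inv().apply(np.array(P)-f["position"]); return c[0]/c[2]*f["fx"]+f["cx"],c[1]/c[2]*f["fy"]+f["cy"]
def two(f,a,g,b):
    p,d=ray(f,*a);q,e=ray(g,*b); A=np.stack([d,-e],1); s=np.linalg.lstsq(A,q-p,rcond=None)[0]; x=p+d*s[0];y=q+e*s[1]; return (x+y)/2,np.linalg.norm(x-y)
def tool(dp,s):  # world shift -> tool axes (m)
    return np.round(R.from_euler("xyz",s["tcp_rot"]).inv().apply(dp)/1000,4)
E
python3 - <<'E'
from h import *
from rig import r,cams
f=cams.grab_frame("top"); im=f["image"][:,:,::-1].copy()
hsv=cv2.cvtColor(im,cv2.COLOR_BGR2HSV)
print("bench hsv",hsv[300,300])
m=cv2.inRange(hsv,(50,90,40),(85,255,255))
n,l,st,c=cv2.connectedComponentsWithStats(m)
for i in range(1,n):
    if st[i,4]>15: print("green",c[i],st[i],onplane(f,*c[i],14))
m=cv2.inRange(hsv,(0,0,40),(179,40,255)); cv2.imwrite("pics/m.png",m)
n,l,st,c=cv2.connectedComponentsWithStats(m)
for i in range(1,n):
    if 100<st[i,4]<6000 : print("grey",c[i].round(1),st[i],onplane(f,*c[i],28).round(1))
cr=cv2.resize(im[150:300,140:330],None,fx=4,fy=4,interpolation=cv2.INTER_CUBIC); cv2.imwrite("pics/crop1.png",cr)
E
```

```text
bench hsv [ 80  35 110]
grey [317.3  77.5] [ 291   52   54   52 2739] [ 879.1 -125.3   28. ]
grey [425.3  83.6] [415  71  24  25 351] [ 861.9 -403.8   28. ]
grey [447.9  84.6] [438  73  23  23 315] [ 859.1 -462.    28. ]
grey [400.7  85.6] [392  74  20  22 262] [ 856.8 -339.9   28. ]
```

View pics/crop1.png

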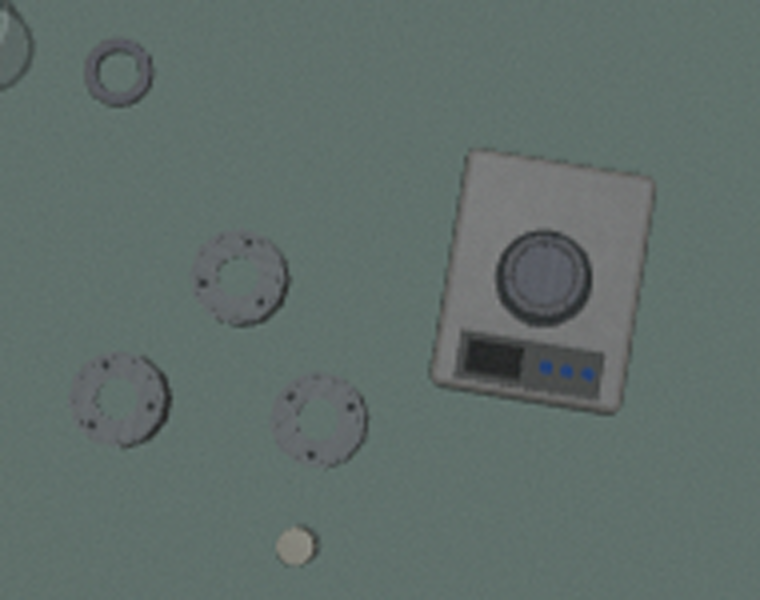

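The crop shows three twelve-sided flanges at crop (119,399), (240,278) and (320,420). The leftmost is at full-image px (169.8,249.8), with dots at crop (106,364), (151,405) and (92,425). The port is at crop (544,274), with the housing turned about -9°.

```bash
python3 - <<'E'
from h import *
from rig import r,cams
f=cams.grab_frame("top");g=cams.grab_frame("scene"); im=f["image"][:,:,::-1].copy()
C=lambda x,y:(140+x/4,150+y/4)
hsv=cv2.cvtColor(im,cv2.COLOR_BGR2HSV); print(hsv[232,378],hsv[162,367])
m=cv2.inRange(hsv,(40,60,30),(85,255,255)); n,l,st,c=cv2.connectedComponentsWithStats(m)
for i in range(1,n):
    if st[i,4]>15: print("green",c[i].round(1),st[i],onplane(f,*c[i],10).round(1))
rc=onplane(f,*C(119,399),28); print("ring",rc)
for d in ((106,364),(151,405),(92,425)):
    p=onplane(f,*C(*d),28)-rc; print(np.hypot(*p[:2]),np.degrees(np.arctan2(p[1],p[0])))
print("port",onplane(f,*C(544,276),78))
hc=[onplane(f,*C(*q),44) for q in ((470,150),(653,180),(616,413),(433,382))]
print("sizes",[np.linalg.norm(hc[i]-hc[i-1]) for i in range(4)])
for a,b in((3,0),(2,1)):
    d=hc[b]-hc[a]; print("yaw",np.degrees(np.arctan2(d[1],d[0])))
print("port2",two(f,C(544,274),g,(278,226)),"win2",two(f,(378,232),g,(207.5,295)))
w=cams.grab_frame("wrist"); print({k:v for k,v in w.items() if k!="image"})
s=r.sense(); wp=onplane(f,378,232,10); print("win move",tool(np.array([wp[0],wp[1],200])-s["eef_pos"],s))
E
```

```text
[ 67  83 102] [66 86 98]
green [366.9 161.8] [363 158   9   9  55] [ 661.8 -251.2   10. ]
green [378.2 231.2] [372 225  13  13 126] [ 482.9 -275.4   10. ]
ring [438.92978694 247.50268226  28.        ]
23.294475233854843 20.96840025675166
20.199157062022344 -100.98536127890299
22.91961565467514 134.11334949219116
port [509.05372311 -15.77696036  78.        ]
sizes [np.float64(145.61380241628783), np.float64(115.06234091533874), np.float64(146.15260489448625), np.float64(113.84161822751201)]
yaw -9.18184531331651
yaw -9.662911102368833
port2 (array([514.58113   , -14.18292112,  59.80324322]), np.float64(6.274414535297296)) win2 (array([ 482.88445996, -273.95947761,    7.27349316]), np.float64(4.742512196913427))
{'fx': 322.8079952846433, 'fy': 322.8079952846433, 'cx': 282.49774032647144, 'cy': 206.46557757042459, 'position': array([ 276.34154826, -566.00587783,  374.59274607]), 'orientation': array([ 2.85568344e+00,  1.52771487e-03, -1.23323229e+00])}
win move [ 0.3626 -0.206   0.0501]
```

Estimates agree with the stated sizes: window about (483,-275), port about (510,-15), ring about (439,247). I'll go above the window.

```bash
python3 -m crank '[[0.18,-0.1,0.05,0,0,0,0],[0.18,-0.1,0.05,0,0,0,0],[0.18,-0.1,0.05,0,0,0,0],[0.18,-0.1,0.05,0,0,0,0],[0.18,-0.1,0.05,0,0,0,0]]' 30
python3 -m crank '[[0.15,-0.106,0.05,0,0,0,0],[0.15,-0.106,0.05,0,0,0,0],[0.15,-0.106,0.05,0,0,0,0],[0.15,-0.106,0.05,0,0,0,0],[0.15,-0.106,0.05,0,0,0,0]]'
cat >> h.py <<'E'
def save(f,name,pts=()):
    im=f["image"][:,:,::-1].copy()
    for p in pts: u,v=proj(f,p); cv2.drawMarker(im,(int(round(u)),int(round(v))),(0,0,255),0,8,1)
    cv2.imwrite("pics/"+name,im)
E
python3 - <<'E'
from h import *
from rig import r,cams
w=cams.grab_frame("wrist"); save(w,"w1.png",[(483,-275,14)]); hsv=cv2.cvtColor(w["image"],cv2.COLOR_RGB2HSV)
m=cv2.inRange(hsv,(40,60,30),(85,255,255)); n,l,st,c=cv2.connectedComponentsWithStats(m)
for i in range(1,n):
    if st[i,4]>60: print("green",c[i].round(1),st[i],onplane(w,*c[i],7).round(1))
s=r.sense();print(s["eef_pos"],s["tcp_rot"])
E
```

```text
clock: 0.8
eef_pos: [345.5, -431.8, 199.0]
tcp_rot: [-3.139, -0.0, 0.34]
contact_force: [0.2, 0.4, -0.9]
opening: 1.0
grasp_force: 0.0
clock: 1.3
eef_pos: [451.6, -282.7, 149.1]
tcp_rot: [-3.14, 0.0, 0.341]
contact_force: [0.1, -1.0, 0.2]
opening: 0.999
grasp_force: 0.0
green [288.6 159. ] [ 269  139   40   41 1228] [ 486.8 -275.8    7. ]
[ 450.92483007 -284.4936209   149.76433695] [-3.14082118e+00  6.87687231e-04  3.41236432e-01]
```

View pics/w1.png

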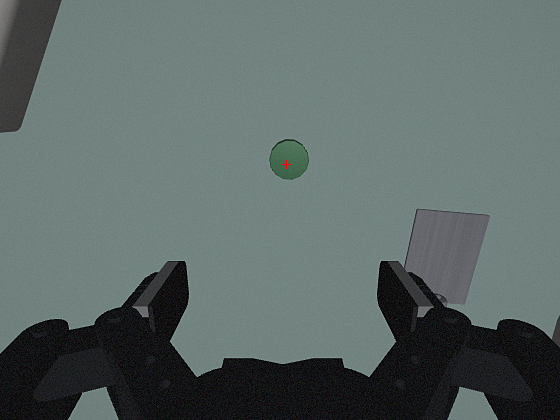

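The window is at px (289,159), between and ahead of the open fingers. The spatula at (450,255) is clear of them. I'll move over the window, lower to z=60 and part-close to about 45 mm.

```bash
python3 -m crank '[[0.0364,0.0036,0.04,0,0,0,0.4],[0.0364,0.0036,0.09,0,0,0,0.4],[0.0364,0.0036,0.09,0,0,0,0.4],[0.0364,0.0036,0.09,0,0,0,0.4],[0.0364,0.0036,0.09,0,0,0,0.4]]' 30
python3 - <<'E'
from h import *
from rig import r,cams
w=cams.grab_frame("wrist"); s=r.sense();print(s["eef_pos"],s["tcp_rot"],s["opening"]); e=s["eef_pos"]
tip=lambda z:[e[0],e[1],e[2]-z]
save(w,"w2.png",[e,tip(19),(e[0],e[1],14)]); hsv=cv2.cvtColor(w["image"],cv2.COLOR_RGB2HSV)
m=cv2.inRange(hsv,(40,60,30),(85,255,255)); n,l,st,c=cv2.connectedComponentsWithStats(m)
for i in range(1,n):
    if st[i,4]>60: print("green",c[i].round(1),st[i],onplane(w,*c[i],9).round(1))
E
```

```text
clock: 1.85
eef_pos: [486.2, -278.7, 62.2]
tcp_rot: [3.14, -0.001, 0.337]
contact_force: [0.1, 0.8, 0.0]
opening: 0.602
grasp_force: 0.0
[ 486.46319128 -278.74428168   62.54026828] [ 3.13905450e+00 -2.01597383e-03  3.36779842e-01] 0.5979623473320278
green [276.9 237.2] [ 250  209   55   57 2467] [ 487.1 -275.6    9. ]
```

View pics/w2.png

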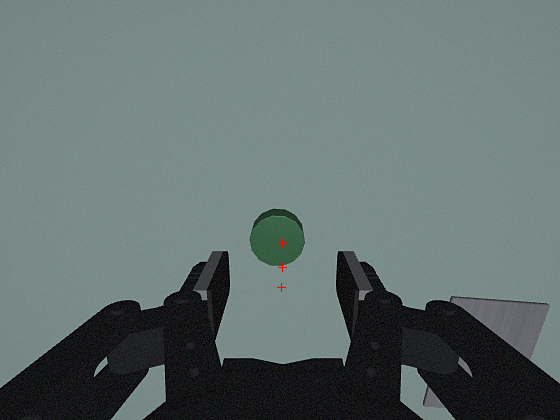

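The window top is centred at about (277,241), about 3 mm off the finger midline in y. I'll correct that, descend to about z=26 and grip.

```bash
python3 -m crank '[[0.001,-0.0027,0,0,0,0,0.4],[0.001,-0.0027,0.02,0,0,0,0.4],[0.001,-0.0027,0.034,0,0,0,0.4],[0.001,-0.0027,0.034,0,0,0,0.4],[0.001,-0.0027,0.034,0,0,0,0.4]]' 30
python3 -m crank '[[0,0,0,0,0,0,0.7],[0,0,0,0,0,0,0.8],[0,0,0,0,0,0,0.8],[0,0,0,0,0,0,0.8],[0,0,0,0,0,0,0.8]]' 30
python3 - <<'E'
from h import *
from rig import r,cams
w=cams.grab_frame("wrist"); s=r.sense();print(s); 
save(w,"w3.png")
E
```

```text
clock: 2.4
eef_pos: [485.7, -274.4, 26.5]
tcp_rot: [-3.141, 0.0, 0.338]
contact_force: [0.3, -0.6, 0.6]
opening: 0.598
grasp_force: 0.0
clock: 2.9
eef_pos: [486.2, -274.6, 27.1]
tcp_rot: [3.141, -0.001, 0.338]
contact_force: [-1.0, 0.7, 5.4]
opening: 0.348
grasp_force: 29.4
{'clock': 2.95, 'qpos': array([-5.16850770e-01,  5.56279614e-01,  1.92236209e+00,  1.20099099e-05,
        6.61915489e-01,  7.16109459e-01]), 'qvel': array([-5.62147149e-04, -5.82980121e-04,  9.49637922e-04,  9.43131237e-05,
       -7.61114265e-04, -1.17246484e-03]), 'joint_efforts': array([-3.47997062e-02, -5.77843022e+01, -2.00625873e+01, -1.70753163e-02,
       -4.45845416e-01, -1.57390903e-03]), 'eef_pos': array([ 486.21740326, -274.63188011,   27.14446459]), 'tcp_rot': array([ 3.14081639e+00, -6.85305352e-04,  3.37826894e-01]), 'contact_force': array([-0.83417751,  0.35913424,  6.66718494]), 'wrist_torque': array([0.10378856, 0.18670553, 0.03304181]), 'grasp_force': 29.36095654964447, 'opening': 0.3514213994251626}
```

View pics/w3.png

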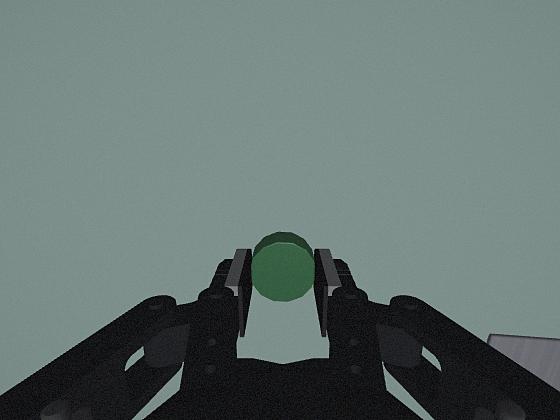

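The window is held between the pads, centred at about (283,268), with a grip of 29 N. I'll lift it and carry it to a spot short of the port so I can look.

```bash
python3 -m crank '[[0,0,-0.03,0,0,0,0.8],[0,0,-0.08,0,0,0,0.8],[0,0,-0.13,0,0,0,0.8],[0.02,-0.06,-0.13,0,0,0,0.8],[0.035,-0.1,-0.13,0,0,0,0.8]]' 
python3 -m crank '[[0.035,-0.1375,0,0,0,0,0.8],[0.035,-0.1375,0,0,0,0,0.8],[0.035,-0.1375,0,0,0,0,0.8],[0.035,-0.1375,0,0,0,0,0.8],[0.035,-0.1375,0,0,0,0,0.8]]'
python3 - <<'E'
from h import *
from rig import r,cams
w=cams.grab_frame("wrist"); s=r.sense();print(s["eef_pos"],s["tcp_rot"],s["grasp_force"]); 
save(w,"w4.png",[(509,-15.8,78)])
E
```

```text
clock: 3.45
eef_pos: [486.7, -174.6, 158.6]
tcp_rot: [3.139, -0.004, 0.335]
contact_force: [1.2, 0.4, -0.3]
opening: 0.35
grasp_force: 29.8
clock: 3.95
eef_pos: [473.2, -32.4, 156.7]
tcp_rot: [3.141, -0.001, 0.34]
contact_force: [-0.3, 0.2, -0.2]
opening: 0.345
grasp_force: 29.9
[473.38670519 -33.24873097 156.62848596] [ 3.14095013e+00 -6.29482092e-04  3.38952407e-01] 29.865306615829468
```

View pics/w4.png

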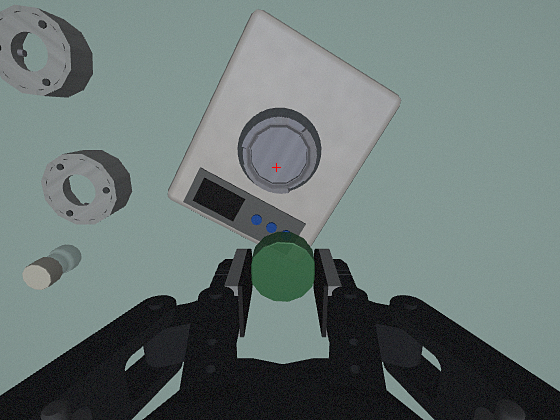

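The view shows the port's rim circle at about (279,155), the blue keypad below it, and the held window with its top face centred at about (283,271). I'll fit both numerically.

```bash
cat >> h.py <<'E'
def circ(gray,c,r0,r1,it=4):
    g=cv2.GaussianBlur(gray,(3,3),0).astype(np.float32); th=np.radians(np.arange(0,360,3)); rr=np.arange(r0,r1,.5)
    for _ in range(it):
        X=(c[0]+rr[None]*np.cos(th)[:,None]).astype(np.float32);Y=(c[1]+rr[None]*np.sin(th)[:,None]).astype(np.float32)
        G=np.abs(np.gradient(cv2.remap(g,X,Y,1),axis=1)); k=G.argmax(1); i=np.arange(len(th)); x,y=X[i,k],Y[i,k]
        w=np.ones(len(x),bool)
        for _ in range(5):
            A=np.stack([2*x,2*y,np.ones_like(x)],1)[w]; s=np.linalg.lstsq(A,(x*x+y*y)[w],rcond=None)[0]; rad=np.sqrt(s[2]+s[0]**2+s[1]**2)
            e=np.abs(np.hypot(x-s[0],y-s[1])-rad); w=e<max(1.0,np.median(e)*1.5)
        c=s[:2]
    return s[:2],rad,w.mean()
E
python3 - <<'E'
from h import *
from rig import r,cams
w=cams.grab_frame("wrist"); s=r.sense(); e=s["eef_pos"]; g=cv2.cvtColor(w["image"],cv2.COLOR_RGB2GRAY)
for a,b in((26,34),(29,35),(34,41),(24,29)):
    c,rad,q=circ(g,np.array([279,155.]),a,b)
    P=onplane(w,*c,78); P2=onplane(w,c[0]+rad,c[1],78); print(a,b,c,rad,q,P.round(1),"diam",2*np.linalg.norm(P-P2))
t=onplane(w,283,271,e[2]-13.1); print("held",t-e,"bottom z",e[2]-27.1)
cr=cv2.resize(w["image"][105:205,215:345,::-1],None,fx=6,fy=6,interpolation=cv2.INTER_CUBIC); cv2.imwrite("pics/port.png",cr)
E
```

```text
26 34 [277.12524 153.85016] 27.707245 0.9166666666666666 [517.5 -14.7  78. ] diam 34.71331494474365
29 35 [276.37698 160.02171] 32.834515 0.6833333333333333 [513.7 -15.6  78. ] diam 41.358263539519015
34 41 [276.84976 154.56122] 38.186195 0.825 [517.  -14.7  78. ] diam 47.8711181401107
24 29 [277.16064 153.85405] 27.8079 0.975 [517.5 -14.8  78. ] diam 34.83952392326809
held [  1.02839434   0.03364851 -13.1       ] bottom z 129.42088659479577
```

View pics/port.png

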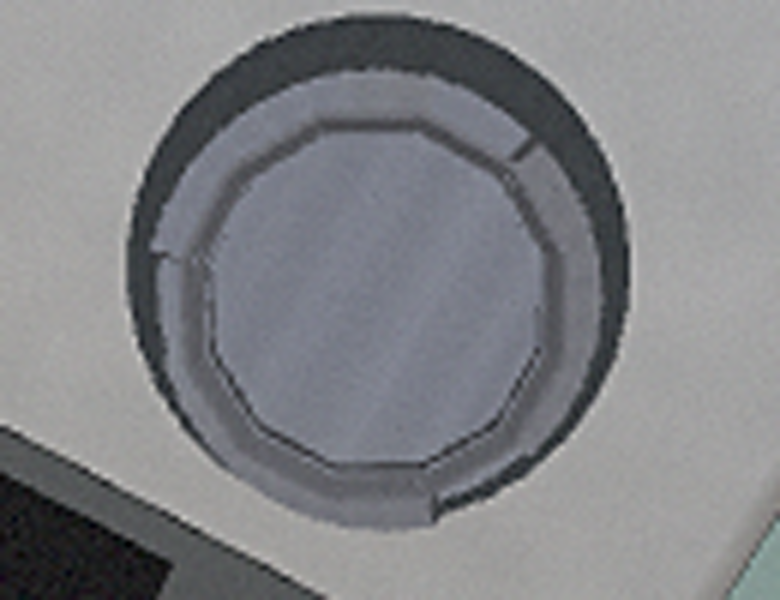

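The crop shows the recess floor centred at px (278,154), the rim, and thread gap edges at crop (525,150), (160,255) and (435,515). Port axis is about (516.6,-14.8). I'll go lower and closer, then re-measure.

```bash
python3 -m crank '[[0.012,-0.0033,0.03,0,0,0,0.8],[0.012,-0.0033,0.04,0,0,0,0.8],[0.012,-0.0033,0.04,0,0,0,0.8],[0.012,-0.0033,0.04,0,0,0,0.8],[0.012,-0.0033,0.04,0,0,0,0.8]]' 
python3 - <<'E'
from h import *
from rig import r,cams
w=cams.grab_frame("wrist"); s=r.sense(); e=s["eef_pos"]; g=cv2.cvtColor(w["image"],cv2.COLOR_RGB2GRAY)
print(e,s["tcp_rot"])
u,v=proj(w,(516.6,-14.8,78)); k=np.linalg.norm(np.array(proj(w,(526.6,-14.8,78)))-(u,v))/10; print(u,v,k)
for z,d,m in((78,39,.05),(75,35,.07),(77,48,.05)):
    u,v=proj(w,(516.6,-14.8,z))
    c,rad,q=circ(g,np.array([u,v]),d/2*k*(1-m),d/2*k*(1+m))
    P=onplane(w,*c,z); P2=onplane(w,c[0]+rad,c[1],z); print(z,c,rad,q,P.round(1),"diam",2*np.linalg.norm(P-P2))
hsv=cv2.cvtColor(w["image"],cv2.COLOR_RGB2HSV); m=cv2.inRange(hsv,(40,60,30),(85,255,255)); n,l,st,cc=cv2.connectedComponentsWithStats(m); print(st[1:][st[1:,4]>300])
save(w,"w5.png",[(516.6,-14.8,78),(516.6,-14.8,72)])
E
```

```text
clock: 4.55
eef_pos: [483.5, -26.6, 117.0]
tcp_rot: [3.141, -0.001, 0.337]
contact_force: [-0.7, 0.2, 0.6]
opening: 0.354
grasp_force: 29.9
[483.60534183 -26.44532938 117.05692987] [ 3.14112365e+00 -9.89023249e-04  3.37287426e-01]
281.0659779965643 187.88351033018003 1.912490287684847
78 [281.0883  190.36148] 36.4848 0.65 [515.4 -15.2  78. ] diam 37.99816326756967
75 [281.51324 185.64743] 32.60895 0.8916666666666667 [517.2 -14.8  75. ] diam 34.43884376843689
77 [281.56265 185.95015] 45.29974 0.6333333333333333 [517.4 -14.8  77. ] diam 47.279425973571406
[[ 251  232   64   70 3630]]
```

View pics/w5.png

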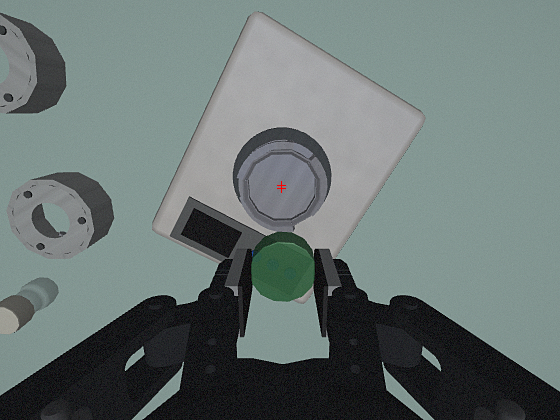

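The red marks at (281,187) sit at the recess centre, which confirms the port at (516.8,-14.8). I'll move over it and lower while watching the force.

```bash
python3 -m crank '[[0.0343,-0.0003,0,0,0,0,0.8],[0.0343,-0.0003,0.004,0,0,0,0.8],[0.0343,-0.0003,0.008,0,0,0,0.8],[0.0343,-0.0003,0.01,0,0,0,0.8],[0.0343,-0.0003,0.01,0,0,0,0.8]]' 
python3 -m crank '[[0,0,0.001,0,0,0,0.8],[0,0,0.002,0,0,0,0.8],[0,0,0.003,0,0,0,0.8],[0,0,0.004,0,0,0,0.8],[0,0,0.004,0,0,0,0.8]]'
python3 -m crank '[[0,0,0.001,0,0,0,0.8],[0,0,0.002,0,0,0,0.8],[0,0,0.002,0,0,0,0.8]]'
```

```text
clock: 5.1
eef_pos: [514.5, -14.5, 105.9]
tcp_rot: [-3.141, 0.001, 0.338]
contact_force: [0.3, 0.5, 0.3]
opening: 0.348
grasp_force: 29.9
clock: 5.6
eef_pos: [515.4, -14.4, 102.2]
tcp_rot: [-3.142, 0.0, 0.338]
contact_force: [-0.1, 0.2, -0.4]
opening: 0.352
grasp_force: 29.9
clock: 5.9
eef_pos: [515.5, -14.3, 100.2]
tcp_rot: [-3.142, 0.0, 0.338]
contact_force: [0.4, -0.9, 0.8]
opening: 0.349
grasp_force: 29.9
```

```bash
python3 -m crank '[[0,0,0.0005,0,0,0,0.8],[0,0,0.001,0,0,0,0.8],[0,0,0.001,0,0,0,0.8]]'
python3 -m crank '[[0,0,0.0005,0,0,0,0.8],[0,0,0.0008,0,0,0,0.8],[0,0,0.0008,0,0,0,0.8]]'
```

```text
clock: 6.2
eef_pos: [515.6, -14.4, 99.2]
tcp_rot: [-3.142, 0.0, 0.338]
contact_force: [0.1, 0.5, -0.6]
opening: 0.348
grasp_force: 29.9
clock: 6.5
eef_pos: [515.6, -14.4, 99.1]
tcp_rot: [3.142, -0.0, 0.338]
contact_force: [-3.1, 0.7, 8.6]
opening: 0.352
grasp_force: 30.7
```

The window bottomed out at the expected height. I'll release, rise and check.

```bash
python3 -m crank '[[0,0,0,0,0,0,0.6],[0,0,0,0,0,0,0.5],[0,0,0,0,0,0,0.4],[0,0,0,0,0,0,0.4],[0,0,-0.01,0,0,0,0.4]]'
python3 -m crank '[[-0.01,0,-0.03,0,0,0,0.2],[-0.03,0,-0.07,0,0,0,0],[-0.04,0,-0.1,0,0,0,0],[-0.04,0,-0.1,0,0,0,0],[-0.04,0,-0.1,0,0,0,0]]'
python3 - <<'E'
from h import *
from rig import r,cams
w=cams.grab_frame("wrist"); s=r.sense(); e=s["eef_pos"]; g=cv2.cvtColor(w["image"],cv2.COLOR_RGB2GRAY)
print(e,s["tcp_rot"])
hsv=cv2.cvtColor(w["image"],cv2.COLOR_RGB2HSV); m=cv2.inRange(hsv,(40,60,30),(85,255,255)); n,l,st,cc=cv2.connectedComponentsWithStats(m)
i=1+st[1:,4].argmax(); print(st[i],cc[i])
k=np.linalg.norm(np.subtract(proj(w,(526.8,-14.8,86)),proj(w,(516.8,-14.8,86))))/10
c,rad,q=circ(g,cc[i],16*k*.9,16*k*1.1); print("top",c,rad,rad/k,q,onplane(w,*c,86),onplane(w,*c,80))
save(w,"w6.png")
E
```

```text
clock: 7.0
eef_pos: [514.6, -14.3, 107.8]
tcp_rot: [-3.141, 0.002, 0.338]
contact_force: [0.6, -0.0, 0.6]
opening: 0.601
grasp_force: 0.0
clock: 7.5
eef_pos: [478.3, -27.7, 209.6]
tcp_rot: [3.141, -0.002, 0.338]
contact_force: [-0.2, 0.5, 0.2]
opening: 0.999
grasp_force: 0.0
[477.84379154 -27.58858842 208.59096711] [ 3.14140721e+00 -5.37959863e-04  3.37685368e-01]
[ 262  135   41   42 1339] [282.00149365 155.80806572]
top [282.10757 156.0075 ] 21.354294 16.146780528265094 0.675 [516.82297782 -14.48945566  86.        ] [516.08911701 -14.73962769  80.        ]
```

The window is seated: top at (516.8,-14.5) with apparent radius 16.1 at z=86. Now to the leftmost ring, turning to yaw of about 138°.

```bash
python3 -m crank '[[0.0775,-0.2355,0.03,0,0,-0.7,0],[0.0775,-0.2355,0.03,0,0,-0.7,0],[0.0775,-0.2355,0.03,0,0,-0.7,0],[0.0775,-0.2355,0.03,0,0,-0.7,0],[0.0775,-0.2355,0.03,0,0,-0.7,0]]'
python3 -m crank '[[0,0,0,0,0,-0.69,0],[0,0,0,0,0,-0.69,0],[0,0,0,0,0,-0.69,0],[0,0,0,0,0,-0.69,0],[0,0,0,0,0,-0.69,0]]'
python3 -m crank '[[0,0,0,0,0,-0.68,0],[0,0,0,0,0,-0.68,0],[0,0,0,0,0,-0.68,0],[0,0,0,0,0,-0.68,0],[0,0,0,0,0,-0.68,0]]'
cat > ring.py <<'E'
from h import *
from rig import r,cams
import sys
w=cams.grab_frame("wrist"); s=r.sense(); e=s["eef_pos"]; g=cv2.cvtColor(w["image"],cv2.COLOR_RGB2GRAY)
print(e.round(1),s["tcp_rot"].round(4),s["qpos"].round(2))
P=np.array([float(a) for a in sys.argv[1:3]]+[28.])
for z,d in((28,26),(28,26),(28,26)):
    c0=np.array(proj(w,P)); k=np.linalg.norm(np.subtract(proj(w,P+[10,0,0]),c0))/10
    c,rad,q=circ(g,c0,d/2*k*.75,d/2*k*1.25); P=onplane(w,*c,28); print("hole",c,rad*2/k,q,P.round(1))
hd=np.median(g[int(c[1]),int(c[0])])
# dots: dark small blobs on the flange annulus 15..27 mm
yy,xx=np.mgrid[:g.shape[0],:g.shape[1]]; rr=np.hypot(xx-c[0],yy-c[1])
an=((rr>15.5*k)&(rr<26*k)); med=np.median(g[an]); m=(an&(g<med-25)).astype(np.uint8)
n,l,st,cc=cv2.connectedComponentsWithStats(m)
for i in range(1,n):
    if st[i,4]>=6:
        p=onplane(w,*cc[i],28)-P; print("dot",cc[i].round(1),st[i,4],np.hypot(*p[:2]).round(1),np.degrees(np.arctan2(p[1],p[0])).round(1))
save(w,"ring_%d.png"%(s["clock"]*100),[P])
E
python3 ring.py 441 247
```

```text
clock: 8.05
eef_pos: [472.0, 222.2, 176.9]
tcp_rot: [-3.14, 0.002, 1.044]
contact_force: [0.7, -0.3, 0.5]
opening: 0.997
grasp_force: 0.0
clock: 8.55
eef_pos: [472.2, 220.3, 176.9]
tcp_rot: [-3.139, 0.001, 1.734]
contact_force: [-0.0, -0.2, -0.4]
opening: 0.999
grasp_force: 0.0
clock: 9.05
eef_pos: [472.3, 220.2, 176.9]
tcp_rot: [-3.139, -0.001, 2.414]
contact_force: [-0.4, -0.2, -0.1]
opening: 1.001
grasp_force: 0.0
[472.3 220.2 176.9] [-3.1391e+00 -1.1000e-03  2.4165e+00] [ 0.43  0.28  1.92  0.    0.94 -0.41]
hole [286.68103 148.05179] 25.171514867043552 0.7166666666666667 [444.2 250.8  28. ]
hole [286.78253 148.06816] 25.05921633774873 0.6916666666666667 [444.2 250.9  28. ]
hole [286.65982 148.0626 ] 25.184130155864956 0.7083333333333334 [444.2 250.8  28. ]
dot [287.3 121.9] 33 21.2 137.1
dot [264. 162.] 33 22.5 -100.3
dot [309.2 162.6] 32 22.7 15.8
```

The three dots are found at radius 21–22.7 mm (expected about 21). Ring centre is about (444,250.5), yaw about 17.5° mod 120. I'll descend to z=22 and grip.

```bash
python3 -m crank '[[0.0413,0.0038,0.04,0,0,0.017,0],[0.0413,0.0038,0.09,0,0,0.017,0],[0.0413,0.0038,0.1,0,0,0.017,0],[0.0413,0.0038,0.1,0,0,0.017,0]]'
python3 ring.py 444 250.5
```

```text
clock: 9.5
eef_pos: [442.2, 249.9, 75.1]
tcp_rot: [-3.135, -0.002, 2.39]
contact_force: [0.7, -0.9, 0.5]
opening: 0.998
grasp_force: 0.0
[443.6 250.4  76.8] [-3.1377e+00 -1.2000e-03  2.3900e+00] [ 0.51  0.42  2.01  0.    0.72 -0.31]
hole [284.9641  239.30064] 26.986496727152076 0.5166666666666667 [443.  251.8  28. ]
hole [284.79138 239.22687] 26.96746643494668 0.5333333333333333 [442.9 251.8  28. ]
hole [284.45526 239.75984] 26.949181099493803 0.625 [443.  251.4  28. ]
dot [273.  202.3] 7 23.1 152.9
dot [285.1 207. ] 70 19.5 136.0
dot [298.  202.4] 7 23.4 118.4
dot [317.4 213.1] 7 24.4 88.0
dot [252.2 214.2] 8 23.6 -173.4
dot [252.3 262. ] 63 23.4 -96.4
dot [317.8 261.6] 58 23.8 11.9
```

The side dots are level in the image, so the tool is aligned with the flats. Centre agrees. Descend and grip.

```bash
python3 -m crank '[[0,0,0.03,0,0,0,0],[0,0,0.05,0,0,0,0],[0,0,0.055,0,0,0,0],[0,0,0.055,0,0,0,0]]' 60
python3 -m crank '[[0,0,0,0,0,0,0.25],[0,0,0,0,0,0,0.4],[0,0,0,0,0,0,0.5],[0,0,0,0,0,0,0.5],[0,0,0,0,0,0,0.5]]' 60
python3 -m crank '[[0,0,-0.01,0,0,0,0.5],[0,0,-0.05,0,0,0,0.5],[0,0,-0.1,0,0,0,0.5],[0,0,-0.13,0,0,0,0.5],[0,0,-0.13,0,0,0,0.5]]' 60
cat > held.py <<'E'
from h import *
from rig import r,cams
w=cams.grab_frame("wrist"); s=r.sense(); e=s["eef_pos"]; g=cv2.cvtColor(w["image"],cv2.COLOR_RGB2GRAY)
import sys; H=float(sys.argv[1])  # flange top relative to TCP
print(e.round(1),s["tcp_rot"].round(4),s["opening"])
T=R.from_euler("xyz",s["tcp_rot"]); z=e[2]+H; c=np.array(proj(w,[e[0],e[1],z])); k=np.linalg.norm(np.subtract(proj(w,[e[0]+10,e[1],z]),c))/10; print(c,k)
m=(g<75).astype(np.uint8); yy,xx=np.mgrid[:g.shape[0],:g.shape[1]]; m[np.hypot(xx-c[0],yy-c[1])>27*k]=0
n,l,st,cc=cv2.connectedComponentsWithStats(m)
for i in range(1,n):
    if 15<=st[i,4]<500:
        p=T.inv().apply(onplane(w,*cc[i],z)-e); print("dot",cc[i].round(1),st[i],p.round(1),np.hypot(*p[:2]).round(1),np.degrees(np.arctan2(p[1],p[0])).round(1))
save(w,"held_%d.png"%(s["clock"]*100))
E
python3 held.py 6
```

```text
clock: 9.95
eef_pos: [445.2, 250.8, 23.8]
tcp_rot: [-3.142, -0.0, 2.39]
contact_force: [0.2, 0.9, 1.3]
opening: 1.003
grasp_force: 0.0
clock: 10.45
eef_pos: [445.6, 251.2, 25.0]
tcp_rot: [3.14, 0.001, 2.391]
contact_force: [-1.6, -0.7, 8.7]
opening: 0.663
grasp_force: 63.4
clock: 10.95
eef_pos: [447.3, 252.2, 158.9]
tcp_rot: [3.133, 0.003, 2.391]
contact_force: [0.2, -0.0, -0.6]
opening: 0.663
grasp_force: 64.5
[446.2 251.6 156.6] [3.1361e+00 1.7000e-03 2.3907e+00] 0.6596091559841573
[277.72867636 285.79921144] 2.1998981236150934
dot [282.4 238.9] [277 233  12  13 123] [21.2  2.  -6. ] 21.3 5.4
dot [287.8 295.6] [286 293   5   6  23] [-4.7  4.3 -6. ] 6.4 137.6
dot [238.  310.4] [233 305  11  12 108] [-11.9 -17.1  -6.1] 20.9 -124.7
dot [326.6 310.3] [321 305  12  12  98] [-12.1  21.1  -5.9] 24.3 119.8
```

The ring is held with its dots symmetric about the tool x axis. I'll carry it to a spot short of the port, turned to yaw 110.6°, and measure the port and the held ring in one picture.

```bash
python3 -m crank '[[-0.1435,-0.0863,0,0,0,0.23,0.5],[-0.1435,-0.0863,0,0,0,0.23,0.5],[-0.1435,-0.0863,0,0,0,0.23,0.5],[-0.1435,-0.0863,0,0,0,0.23,0.5],[-0.1435,-0.0863,0,0,0,0.23,0.5]]' 
python3 -m crank '[[-0.1593,-0.0514,0,0,0,0.231,0.5],[-0.1593,-0.0514,0,0,0,0.231,0.5],[-0.1593,-0.0514,0,0,0,0.231,0.5],[-0.1593,-0.0514,0,0,0,0.231,0.5],[-0.1593,-0.0514,0,0,0,0.231,0.5]]' 
python3 -m crank '[[0,0,0,0,0,0,0.5],[0,0,0,0,0,0,0.5],[0,0,0,0,0,0,0.5]]' 
python3 held.py 3
cat > port.py <<'E'
from h import *
from rig import r,cams
w=cams.grab_frame("wrist"); s=r.sense(); e=s["eef_pos"]; g=cv2.cvtColor(w["image"],cv2.COLOR_RGB2GRAY); T=R.from_euler("xyz",s["tcp_rot"])
P0=np.array([516.8,-14.8,0]); k=np.linalg.norm(np.subtract(proj(w,P0+[10,0,78]),proj(w,P0+[0,0,78])))/10
for z,d in((86,32),(75,35),(77,48)):
    c,rad,q=circ(g,np.array(proj(w,P0+[0,0,z])),d/2*k*.93,d/2*k*1.08); P=onplane(w,*c,z); print(z,c.round(1),rad*2/k,round(q,2),P.round(1),"tool",T.inv().apply(P-e).round(1))
# housing corners: bright region
bgr=w["image"]; hsv=cv2.cvtColor(bgr,cv2.COLOR_RGB2HSV); m=((hsv[...,1]<22)&(hsv[...,2]>105)).astype(np.uint8)
n,l,st,cc=cv2.connectedComponentsWithStats(m); u,v=map(int,np.round(proj(w,P0+[0,40,44]))); i=1+st[1:,4].argmax(); print(st[i])
cn,_=cv2.findContours((l==i).astype(np.uint8),cv2.RETR_EXTERNAL,2); ap=cv2.approxPolyDP(max(cn,key=cv2.contourArea),8,True)[:,0]
Q=[onplane(w,*map(float,p),44) for p in ap]
for i in range(len(Q)):
    d=Q[i]-Q[i-1]; L=np.linalg.norm(d)
    if L>40: print(ap[i-1],ap[i],L.round(1),"dir mod 90",((np.degrees(np.arctan2(d[1],d[0]))+45)%90-45).round(1))
save(w,"portv.png")
E
python3 port.py
```

```text
clock: 11.5
eef_pos: [490.6, 87.4, 152.7]
tcp_rot: [-3.14, -0.0, 2.157]
contact_force: [0.2, 1.4, -1.2]
opening: 0.663
grasp_force: 64.4
clock: 12.0
eef_pos: [536.8, -72.2, 152.9]
tcp_rot: [-3.141, -0.0, 1.927]
contact_force: [-0.0, -0.2, -0.9]
opening: 0.663
grasp_force: 64.4
clock: 12.3
eef_pos: [536.3, -69.7, 153.4]
tcp_rot: [-3.141, -0.0, 1.932]
contact_force: [0.4, 0.4, -0.4]
opening: 0.66
grasp_force: 64.4
[536.4 -69.9 153.4] [-3.1413e+00 -3.0000e-04  1.9315e+00] 0.66734677859329
[279.78359    287.40343187] 2.3119134274133186
dot [282.5 238.9] [277 233  12  13 121] [22.1  1.2 -3. ] 22.1 3.0
dot [238.1 310.5] [233 305  12  12 108] [-11.2 -18.1  -3. ] 21.3 -121.8
dot [326.8 310.4] [321 305  12  12 104] [-11.3  20.4  -3. ] 23.3 118.9
86 [280.7 133. ] 32.48712120280507 0.74 [515.8 -14.3  86. ] tool [59.5  0.3 67.5]
75 [282.8 132. ] 34.20317219767863 0.62 [516.9 -14.   75. ] tool [59.5  1.5 78.5]
77 [281.6 133.2] 49.414509594462004 0.78 [516.5 -14.8  77. ] tool [58.8  0.8 76.5]
[  155     0   257   231 21492]
[223   0] [155 149] 108.1 dir mod 90 -9.1
[155 149] [257 207] 84.3 dir mod 90 -10.4
[334 230] [411 110] 101.7 dir mod 90 -8.5
[411 110] [247   1] 130.2 dir mod 90 -10.1
```

Port yaw is -9.5° and tool yaw 110.7° is aligned with the gaps. The shift needed from held-ring centre to port axis is (59.2,-0.3) mm in tool axes. Move over, then lower.

```bash
python3 -m crank '[[0.03,-0.0003,0,0,0,0,0.5],[0.0592,-0.0003,0.01,0,0,0,0.5],[0.0592,-0.0003,0.028,0,0,0,0.5],[0.0592,-0.0003,0.028,0,0,0,0.5],[0.0592,-0.0003,0.028,0,0,0,0.5]]' 
python3 -m crank '[[0,0,0.006,0,0,0,0.5],[0,0,0.012,0,0,0,0.5],[0,0,0.017,0,0,0,0.5],[0,0,0.019,0,0,0,0.5],[0,0,0.019,0,0,0,0.5]]'
python3 -m crank '[[0,0,0.001,0,0,0,0.5],[0,0,0.002,0,0,0,0.5],[0,0,0.003,0,0,0,0.5],[0,0,0.003,0,0,0,0.5]]'
```

```text
clock: 12.9
eef_pos: [515.7, -15.7, 125.7]
tcp_rot: [-3.141, -0.0, 1.93]
contact_force: [-0.1, -0.1, -0.2]
opening: 0.667
grasp_force: 64.4
clock: 13.4
eef_pos: [515.4, -16.0, 106.1]
tcp_rot: [-3.141, -0.0, 1.93]
contact_force: [0.1, -0.3, -0.2]
opening: 0.662
grasp_force: 64.4
clock: 13.8
eef_pos: [515.6, -15.9, 103.4]
tcp_rot: [-3.141, -0.0, 1.93]
contact_force: [-0.5, 0.2, -0.6]
opening: 0.666
grasp_force: 64.4
```

```bash
python3 -m crank '[[0.0013,0.0002,0,0,0,0,0.5],[0.0013,0.0002,0.0005,0,0,0,0.5],[0.0013,0.0002,0.001,0,0,0,0.5],[0.0013,0.0002,0.002,0,0,0,0.5],[0.0013,0.0002,0.002,0,0,0,0.5]]' 
python3 -m crank '[[0,0,0.001,0,0,0,0.5],[0,0,0.002,0,0,0,0.5],[0,0,0.002,0,0,0,0.5]]'
```

```text
clock: 14.3
eef_pos: [515.3, -14.6, 101.3]
tcp_rot: [-3.141, -0.0, 1.93]
contact_force: [-0.7, -0.0, -0.1]
opening: 0.663
grasp_force: 64.4
clock: 14.6
eef_pos: [515.2, -14.6, 99.3]
tcp_rot: [-3.141, -0.0, 1.93]
contact_force: [-0.1, -0.4, -1.1]
opening: 0.665
grasp_force: 64.4
```

```bash
for i in 1; do python3 -m crank '[[0,0,0.001,0,0,0,0.5],[0,0,0.002,0,0,0,0.5],[0,0,0.002,0,0,0,0.5]]'; done; python3 -c "
from rig import r; print(r.sense()['wrist_torque'].round(2))"
```

```text
clock: 14.9
eef_pos: [515.3, -14.7, 97.3]
tcp_rot: [-3.141, 0.0, 1.93]
contact_force: [-0.3, -1.1, -0.6]
opening: 0.666
grasp_force: 64.4
[-0.24 -0.   -0.01]
```

```bash
python3 -m crank '[[0,0,0.001,0,0,0,0.5],[0,0,0.002,0,0,0,0.5],[0,0,0.003,0,0,0,0.5],[0,0,0.003,0,0,0,0.5]]'; python3 -m crank '[[0,0,0.001,0,0,0,0.5],[0,0,0.002,0,0,0,0.5],[0,0,0.003,0,0,0,0.5],[0,0,0.003,0,0,0,0.5]]'; python3 -c "
from rig import r; print(r.sense()['wrist_torque'].round(2))"
```

```text
clock: 15.3
eef_pos: [515.4, -14.7, 94.4]
tcp_rot: [3.142, 0.0, 1.93]
contact_force: [-0.5, -2.5, -0.3]
opening: 0.663
grasp_force: 64.4
clock: 15.7
eef_pos: [515.4, -14.7, 91.4]
tcp_rot: [-3.142, 0.0, 1.93]
contact_force: [-0.7, -4.3, -0.8]
opening: 0.663
grasp_force: 64.5
[-0.69  0.03  0.02]
```

```bash
python3 -m crank '[[-0.0005,0,0.0005,0,0,0,0.5],[-0.0005,0,0.001,0,0,0,0.5],[-0.0005,0,0.0015,0,0,0,0.5],[-0.0005,0,0.0015,0,0,0,0.5]]'; python3 -c "
from rig import r; print(r.sense()['wrist_torque'].round(2))"
```

```text
clock: 16.1
eef_pos: [515.5, -14.9, 89.9]
tcp_rot: [-3.142, -0.0, 1.93]
contact_force: [-1.0, -0.5, -0.2]
opening: 0.661
grasp_force: 64.5
[-0.05  0.    0.04]
```

```bash
python3 -m crank '[[0,0,0.0005,0,0,0,0.5],[0,0,0.001,0,0,0,0.5],[0,0,0.001,0,0,0,0.5]]'; python3 -c "
from rig import r; s=r.sense(); print(s['wrist_torque'].round(2),s['qpos'].round(2))"
```

```text
clock: 16.4
eef_pos: [515.6, -15.0, 89.4]
tcp_rot: [3.141, -0.0, 1.93]
contact_force: [-1.9, 0.2, 6.0]
opening: 0.665
grasp_force: 65.4
[-0.01  0.41  0.03] [-0.03  0.4   1.99  0.    0.74 -0.39]
```

The ring rests at origin about 64.5 mm, as expected. Now turn clockwise (+tool z), sinking with the pitch.

```bash
python3 -m crank '[[0,0,0,0,0,0.087,0.5],[0,0,0.0004,0,0,0.175,0.5],[0,0,0.0008,0,0,0.262,0.5],[0,0,0.0012,0,0,0.35,0.5]]'; python3 -c "
from rig import r; s=r.sense(); print(s['wrist_torque'].round(2),s['tcp_rot'])"
```

```text
clock: 16.8
eef_pos: [516.1, -15.8, 88.9]
tcp_rot: [3.141, 0.001, 1.577]
contact_force: [-4.2, -6.5, 15.1]
opening: 0.665
grasp_force: 66.4
[-1.17  0.78  0.28] [3.14053790e+00 1.31963645e-03 1.57742487e+00]
```

```bash
python3 -m crank '[[-0.0006,-0.0004,-0.0005,0,0,0,0.5],[-0.0006,-0.0004,-0.0005,0,0,0.087,0.5],[-0.0006,-0.0004,-0.0005,0,0,0.175,0.5],[-0.0006,-0.0004,-0.0005,0,0,0.175,0.5]]'; python3 -c "
from rig import r; s=r.sense(); print(s['wrist_torque'].round(2),s['tcp_rot'])"
```

```text
clock: 17.2
eef_pos: [515.4, -15.7, 88.5]
tcp_rot: [3.141, -0.0, 1.403]
contact_force: [0.2, -1.7, 3.6]
opening: 0.666
grasp_force: 64.7
[-0.16  0.02 -0.06] [ 3.14096890e+00 -6.18791428e-05  1.40344901e+00]
```

```bash
python3 -m crank '[[0,0,0.0002,0,0,0.087,0.5],[0,0,0.0005,0,0,0.175,0.5],[0,0,0.0008,0,0,0.262,0.5],[0,0,0.0008,0,0,0.262,0.5]]'; python3 -c "
from rig import r; s=r.sense(); print(s['wrist_torque'].round(2),s['tcp_rot'])"
```

```text
clock: 17.6
eef_pos: [515.1, -15.7, 87.4]
tcp_rot: [-3.141, 0.0, 1.144]
contact_force: [-0.8, -0.5, 0.1]
opening: 0.665
grasp_force: 64.5
[-0.24  0.06 -0.04] [-3.14147932e+00  7.82429125e-05  1.14394832e+00]
```

```bash
python3 -m crank '[[0,0,0.0004,0,0,0.087,0.5],[0,0,0.0008,0,0,0.175,0.5],[0,0,0.0008,0,0,0.175,0.5]]'; python3 -c "
from rig import r; s=r.sense(); print(s['wrist_torque'].round(2),s['tcp_rot'])"
 python3 -m crank '[[0,0,0.0003,0,0,0.07,0.5],[0,0,0.0005,0,0,0.14,0.5],[0,0,0.0005,0,0,0.14,0.5]]'; python3 -c "
from rig import r; s=r.sense(); print(s['wrist_torque'].round(2),s['tcp_rot'])"
```

```text
clock: 17.9
eef_pos: [515.3, -15.7, 87.0]
tcp_rot: [3.141, -0.0, 0.97]
contact_force: [-0.9, 0.7, 5.2]
opening: 0.665
grasp_force: 65.0
[-0.09  0.14 -0.02] [ 3.14127490e+00 -1.55529111e-04  9.69547433e-01]
clock: 18.2
eef_pos: [515.3, -15.8, 87.0]
tcp_rot: [3.141, -0.0, 0.83]
contact_force: [-3.1, -1.9, 12.4]
opening: 0.664
grasp_force: 65.9
[-0.18  0.51 -0.13] [ 3.14126264e+00 -4.10190762e-05  8.30254590e-01]
```

At 63° the flange meets the window (origin about 62, as expected). Now tighten in small steps, watching the moment.

```bash
T='from rig import r; s=r.sense(); print("TQ",s["wrist_torque"].round(2),"turned",round(57.3*(1.93-s["tcp_rot"][2]),1))'
python3 -m crank '[[0,0,-0.0006,0,0,0.05,0.5],[0,0,-0.0006,0,0,0.07,0.5],[0,0,-0.0006,0,0,0.07,0.5]]' 80; python3 -c "$T"
python3 -m crank '[[0,0,0,0,0,0.035,0.5],[0,0,0,0,0,0.035,0.5]]'; python3 -c "$T"
python3 -m crank '[[0,0,0,0,0,0.035,0.5],[0,0,0,0,0,0.035,0.5]]'; python3 -c "$T"
```

```text
clock: 18.5
eef_pos: [515.2, -15.7, 87.2]
tcp_rot: [3.141, -0.0, 0.761]
contact_force: [-1.7, -1.9, 7.7]
opening: 0.659
grasp_force: 85.4
TQ [-0.15  0.27 -0.01] turned 67.0
clock: 18.7
eef_pos: [515.2, -15.8, 87.1]
tcp_rot: [3.141, 0.0, 0.726]
contact_force: [-1.9, -1.5, 6.8]
opening: 0.662
grasp_force: 85.4
TQ [-0.32  0.31 -0.01] turned 69.0
clock: 18.9
eef_pos: [515.1, -15.8, 87.1]
tcp_rot: [3.141, 0.0, 0.691]
contact_force: [-2.0, -1.4, 8.5]
opening: 0.657
grasp_force: 85.4
TQ [-0.35  0.32 -0.07] turned 71.0
```

```bash
T='from rig import r; s=r.sense(); print("TQ",s["wrist_torque"].round(2),"turned",round(57.3*(1.93-s["tcp_rot"][2]),1))'
python3 -m crank '[[0,0,0,0,0,0.035,0.5],[0,0,0,0,0,0.035,0.5]]'; python3 -c "$T"
python3 -m crank '[[0,0,0,0,0,0.035,0.5],[0,0,0,0,0,0.035,0.5]]'; python3 -c "$T"
```

```text
clock: 19.1
eef_pos: [515.1, -15.8, 87.1]
tcp_rot: [3.141, 0.0, 0.656]
contact_force: [-2.3, -1.9, 7.7]
opening: 0.661
grasp_force: 85.4
TQ [-0.38  0.29  0.04] turned 73.0
clock: 19.3
eef_pos: [515.0, -15.9, 87.1]
tcp_rot: [3.141, 0.0, 0.621]
contact_force: [-2.5, -2.1, 7.3]
opening: 0.659
grasp_force: 85.4
TQ [-0.48  0.34  0.01] turned 75.0
```

```bash
T='from rig import r; s=r.sense(); print("TQ",s["wrist_torque"].round(2),"turned",round(57.3*(1.93-s["tcp_rot"][2]),1))'
python3 -m crank '[[0,0,0,0,0,0.035,0.5],[0,0,0,0,0,0.035,0.5]]'; python3 -c "$T"
python3 -m crank '[[0,0,0,0,0,0.035,0.5],[0,0,0,0,0,0.035,0.5]]'; python3 -c "$T"
python3 held.py 3
```

```text
clock: 19.5
eef_pos: [514.9, -15.9, 87.1]
tcp_rot: [3.141, 0.001, 0.586]
contact_force: [-2.3, -2.4, 7.8]
opening: 0.66
grasp_force: 85.4
TQ [-0.53  0.39  0.12] turned 77.0
clock: 19.7
eef_pos: [514.9, -16.0, 87.0]
tcp_rot: [3.141, 0.001, 0.552]
contact_force: [-3.3, -3.2, 7.4]
opening: 0.659
grasp_force: 85.4
TQ [-0.65  0.39  0.1 ] turned 79.0
[514.8 -16.   87. ] [3.1414e+00 9.0000e-04 5.5230e-01] 0.6576311490861824
[280.49374025 290.46516488] 2.19555864712796
dot [282.5 238.9] [277 233  12  13 121] [23.6  0.9 -3. ] 23.6 2.1
dot [281.7 260.4] [275 260  14   3  20] [14.   0.5 -3. ] 14.0 2.2
dot [238.2 310.4] [233 305  12  12 108] [ -9.8 -18.4  -3. ] 20.8 -118.0
dot [326.8 310.4] [321 305  12  12 109] [-9.8 20.1 -3. ] 22.3 116.0
dot [263.6 343.9] [241 334  44  16 127] [-27.1  -7.7  -3. ] 28.2 -164.2
```

The ring turns with the gripper (dots unmoved in the picture) and the moment is starting to rise. Continue.

```bash
T='from rig import r; s=r.sense(); print("TQ",s["wrist_torque"].round(2),"turned",round(57.3*(1.93-s["tcp_rot"][2]),1))'
python3 -m crank '[[0.0002,0.0003,0,0,0,0.03,0.5],[0.0002,0.0003,0,0,0,0.03,0.5]]' 100; python3 -c "$T"
python3 -m crank '[[0,0,0,0,0,0.03,0.5],[0,0,0,0,0,0.03,0.5]]'; python3 -c "$T"
```

```text
clock: 19.95
eef_pos: [514.9, -16.1, 87.1]
tcp_rot: [-3.141, 0.001, 0.522]
contact_force: [-4.6, -2.0, 10.9]
opening: 0.654
grasp_force: 103.6
TQ [-0.58  0.6   0.09] turned 80.7
clock: 20.15
eef_pos: [514.8, -16.1, 87.1]
tcp_rot: [3.142, 0.001, 0.492]
contact_force: [-4.6, -3.1, 9.9]
opening: 0.655
grasp_force: 103.6
TQ [-0.63  0.69  0.17] turned 82.4
```

```bash
T='from rig import r; s=r.sense(); print("TQ",s["wrist_torque"].round(2),"turned",round(57.3*(1.93-s["tcp_rot"][2]),1))'
python3 -m crank '[[0,0,0,0,0,0.025,0.5],[0,0,0,0,0,0.025,0.5]]'; python3 -c "$T"
python3 -m crank '[[0,0,0,0,0,0.025,0.5],[0,0,0,0,0,0.025,0.5]]'; python3 -c "$T"
```

```text
clock: 20.35
eef_pos: [514.7, -16.2, 87.1]
tcp_rot: [3.142, 0.002, 0.467]
contact_force: [-4.9, -4.0, 10.2]
opening: 0.654
grasp_force: 103.6
TQ [-0.65  0.7   0.27] turned 83.8
clock: 20.55
eef_pos: [514.7, -16.2, 87.1]
tcp_rot: [3.141, 0.002, 0.443]
contact_force: [-4.4, -2.7, 9.4]
opening: 0.661
grasp_force: 103.6
TQ [-0.76  0.72  0.36] turned 85.2
```

```bash
T='from rig import r; s=r.sense(); print("TQ",s["wrist_torque"].round(2),"turned",round(57.3*(1.93-s["tcp_rot"][2]),1))'
python3 -m crank '[[0,0,0,0,0,0.03,0.5],[0,0,0,0,0,0.03,0.5],[0,0,0,0,0,0.03,0.5]]'; python3 -c "$T"
python3 -m crank '[[0,0,0,0,0,0.02,0.5],[0,0,0,0,0,0.02,0.5]]'; python3 -c "$T"
```

```text
clock: 20.85
eef_pos: [514.7, -16.2, 87.1]
tcp_rot: [3.141, 0.002, 0.413]
contact_force: [-6.2, -3.5, 10.5]
opening: 0.656
grasp_force: 103.6
TQ [-0.71  0.65  0.21] turned 86.9
clock: 21.05
eef_pos: [514.7, -16.2, 87.1]
tcp_rot: [3.141, 0.002, 0.393]
contact_force: [-4.2, -3.1, 10.3]
opening: 0.654
grasp_force: 103.6
TQ [-0.79  0.71  0.57] turned 88.1
```

```bash
T='from rig import r; s=r.sense(); print("TQ",s["wrist_torque"].round(2),"turned",round(57.3*(1.93-s["tcp_rot"][2]),1),s["joint_efforts"][5].round(3))'
for i in 1 2 3 4; do python3 -m crank '[[0,0,0,0,0,0,0.5]]' >/dev/null; python3 -c "$T"; done; python3 held.py 3
```

```text
TQ [-0.79  0.68  0.64] turned 88.0 0.617
TQ [-0.74  0.76  0.6 ] turned 88.0 0.606
TQ [-0.8   0.67  0.55] turned 88.0 0.606
TQ [-0.76  0.71  0.59] turned 88.0 0.606
[514.7 -16.3  87.1] [3.1413e+00 1.9000e-03 3.9360e-01] 0.6514247804769188
[280.95259138 290.69980987] 2.1616255662682713
dot [282.4 238.7] [277 233  12  13 121] [23.8  0.6 -3. ] 23.8 1.5
dot [284.7 267.6] [281 263   8   9  22] [10.9  1.6 -3. ] 11.0 8.2
dot [238.1 310.3] [233 305  12  12 109] [ -9.6 -18.6  -3. ] 21.0 -117.4
dot [326.9 310.2] [321 305  12  12 110] [-9.6 19.9 -3. ] 22.1 115.7
dot [274.4 344.9] [242 334  58  16 164] [-27.6  -3.   -2.9] 27.7 -173.8
```

The moment holds at 0.6 N m, past 0.3, with the ring still following the gripper, so it is snug. Release, rise and check.

```bash
python3 -m crank '[[0,0,0,0,0,0,0.3],[0,0,0,0,0,0,0.15],[0,0,0,0,0,0,0],[0,0,0,0,0,0,0],[0,0,0,0,0,0,0]]' 
python3 -m crank '[[0,0,-0.01,0,0,0,0],[0,0,-0.04,0,0,0,0],[-0.01,0,-0.08,0,0,0,0],[-0.04,0,-0.12,0,0,0,0],[-0.04,0,-0.12,0,0,0,0]]'
python3 -m crank '[[0,0,0,0,0,0,0],[0,0,0,0,0,0,0]]'
sed -i 's/,28\.\]/,float(sys.argv[3]) if len(sys.argv)>3 else 28.]/; s/onplane(w,\*c,28)/onplane(w,*c,P[2])/; s/onplane(w,\*cc\[i\],28)/onplane(w,*cc[i],P[2])/' ring.py
python3 ring.py 516 -15 90
```

```text
clock: 22.0
eef_pos: [515.6, -15.8, 86.8]
tcp_rot: [-3.142, -0.0, 0.388]
contact_force: [-0.0, -0.3, 0.4]
opening: 1.0
grasp_force: 0.0
clock: 22.5
eef_pos: [478.6, -31.7, 212.0]
tcp_rot: [3.138, -0.006, 0.388]
contact_force: [0.0, -0.3, -0.4]
opening: 1.004
grasp_force: 0.0
clock: 22.7
eef_pos: [478.4, -30.8, 206.4]
tcp_rot: [-3.141, 0.0, 0.388]
contact_force: [0.6, -0.7, -0.1]
opening: 1.0
grasp_force: 0.0
[478.3 -30.8 205.9] [-3.1409e+00  1.2000e-03  3.8790e-01] [-0.07  0.18  1.98  0.    0.98  1.12]
hole [282.71664 154.8001 ] 30.852648030251967 1.0 [510.5 -18.5  28. ]
hole [282.68845 155.60556] 32.395780836203684 1.0 [509.8 -18.7  28. ]
hole [282.69873 155.65291] 32.43544494606298 1.0 [509.7 -18.8  28. ]
dot [282.1 128.3] 7 24.9 23.4
dot [266.6 161.4] 9 16.1 131.9
dot [291.  169.1] 28 14.9 -125.8
dot [272.8 169.4] 14 16.0 166.4
dot [306.2 169.2] 9 25.7 -97.7
dot [259.4 169.9] 9 25.8 143.6
```

```bash
python3 - <<'E'
import cv2,glob,os
p=max(glob.glob("pics/ring_*.png"),key=os.path.getmtime); cv2.imwrite("pics/final.png",cv2.imread(p))
E
```

```text
(no output)
```

View pics/final.png

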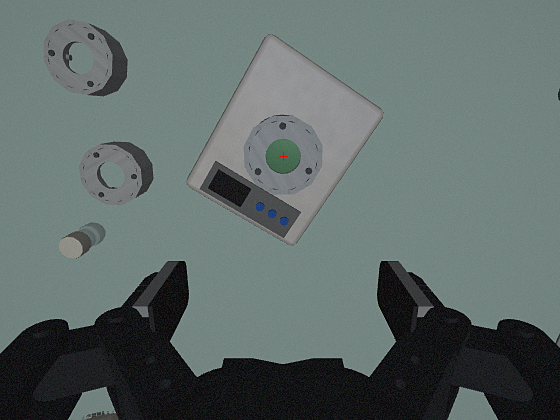

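The ring sits level and centred on the port at (283,154). The green window shows through its hole, and the dots at (283,126), (254,171) and (312,171) are still at the tightened angle. The other two rings and the vial haven't moved. Handing in.

```bash
python3 -c "
from rig import sign_off; print(sign_off())"
```

```text
the job is handed in; nothing more can be done
None
```

I set the window into the port recess and screwed the retaining ring down about 88° clockwise to a moment of roughly 0.6 N m; I then let go and handed the job in at about 23 s, and in the last picture the two look-alike rings and the vial were where they started (the rest I did not check again).

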